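# Hang the sample-bottle basket on the balanced arm of the dip bath

### The job

Swing the bath's balanced arm in from its parked position, fully home against its stop over the tank, by pushing it. Then hang the tall basket of bottles by its bar in the groove at the arm's end and lower it slowly, keeping hold until the arm has sunk and fully carries it; only then let go, so that the arm does not drop or bounce. With the basket hanging free and still in the tank, push the bath's toggle switch fully over, and leave the low empty basket, the two white bottles and the jar where they stand.

Things in the scene. Friction and masses are not known exactly. Their poses are not given: they have to be found in the camera images.
- bath: Fixed dip bath, white open box with empty steel tank: outside 220 (its x) by 200 (y) by 100 mm high, walls 12 mm, floor 20 mm up. Origin on the bench under the tank's centre, z up; place and yaw vary. On its -x side a grey ledge, 75 mm deep and 65 mm high, carries the switch. At its +y side, at x 0, y +200 mm, stands the 32 mm column of the swing arm.
- turret (a joint): Swing of the balanced arm about its column (rad). 0: against its stop, arm along the bath's -y, groove over the tank's centre. Grows as the arm swings clockwise seen from above (at 1.57 it points along the bath's -x); limit 1.6. Starts parked at 0.7 to 1.3. Stays where left; about 1 N at its end moves it.
- beam (a joint): Sinking of the balanced arm about its level pivot (rad). 0: empty, on its upper stop, rising outward 0.28 rad above level; grows as the end sinks (rise = 0.28 minus this); limit 0.75. Spring 1.7 N m/rad, small preload. Under the basket it settles at about 0.33 to 0.55, where it alone carries the weight; let go earlier it drops and bounces. Lower slowly, under 0.1 m/s.
- pivot (a point): Point where the arm's level pivot crosses the column's axis, 220 mm above the bench. The arm is an aluminium bar 18 mm wide and 16 mm high that runs from here out to 213 mm; a dark spring cartridge hangs under it (look only).
- groove (a point): Bottom of the V-shaped groove on the arm's top near its end, 200 mm from the pivot, on the arm's centre line, 8 mm above its mid-height. Two dark plates at 45 degrees form the V, open 23 mm wide along the arm, 11 mm deep, 18 mm wide across and open at the sides; the outer plate is the arm's tip, 15 mm farther out. Seated, the bar's centre is 6 mm above this point. Empty, 283 mm above the bench.
- basket: The load: tall steel wire basket, 80 (its x) by 68 (y) by 80 mm high, 4 brown bottles fixed in it, 0.36 to 0.52 kg. Origin under its centre, z up. Two 8 mm rods at x +-40 mm rise from the rim to a level 8 mm bar along x: a window 72 wide by 65 mm high that the arm enters along the basket's y, either way. Grip tab on an 8 mm stem over the bar's middle: 14 mm thick (x), 30 wide (y), 163 to 208 mm up.
- basket_bar (a point): Middle of the basket's bar, on its centre line, 149 mm above the basket's underside. It must lie in the arm's groove.
- basket_tab (a point): Centre of the top of the basket's grip tab, 208 mm above the underside.
- switch (a joint): Toggle switch on the bath's ledge (rad). 0: off, leaning to the bath's -y; 1.0: fully over, leaning to the bath's +y. Stays where left.
- switch_tip (a point): Tip of the toggle, a steel lever 50 mm long that swings in the bath's y-z plane, 0.5 rad to either side of upright.
- low_basket: Empty look-alike basket, same hanger and tab but only 35 mm high (all heights of bar and tab 45 mm lower). Not to be used; origin under its centre. Swaps places with the tall one.
- wash_bottle: White bottle, 64 mm across, 150 mm high, origin under its centre; leave alone.
- reagent_bottle: White labelled bottle, 54 mm across, 120 mm high, origin under its centre; leave alone.
- small_jar: Small jar, 44 mm across, 50 mm high, origin under its centre; leave alone.
Not all that is in view belongs to the job. Leave any blue or red look-alike of the basket alone.

How it is judged:
By the outcome, as a careful person would: the job done as asked, in the order asked, and still so for the second after the job is handed in, with the robot touching nothing.
It also fails if it takes over 72 s, if anything falls off the work surface, if the arm or the gripper's body presses on something with over 40 N, if the wrist force passes 120 N, or if a joint passes its speed limit or range.

### The arm

A 6-joint arm with a two-finger parallel gripper is mounted at the origin on the work surface. World frame = base frame: x ahead of the robot, y to its left, z up, the work surface at z = 0. Lengths are in mm, angles in rad, forces in N, time in s.
With the tool pointing down it reaches from about 275 to 850 mm from the base axis. Payload 5.2 kg.
Tool frame: the origin (TCP) lies where the fingers leave the gripper's body, on its centre line; the fingertips stand 73 mm ahead of it and the grasp point (between the pads) lies 54 mm ahead of it; y points along the fingers, x is the direction in which the jaws open and shut, and the axes are right-handed (so a half turn about y gives the same grasp; the last joint's range is limited). The gripper opens to 85 mm and grips with 20 to 120 N. Pads are 22 mm wide; open, the fingers measure 114 mm over their backs; the gripper's body (76 mm by 85 mm) begins 54 mm behind the grasp point. The pads swing forward as they close: fully open they stand 13 mm farther back than shut.
Start: joints at [-1.388, 0.259, 1.535, -0, 1.348, -0.203], TCP at [206.986, -509.571, 303.91] pointing down, gripper open.
Joint ranges: [-3.14, 3.14], [-0.91, 2.08], [0.19, 2.58], [-1.22, 4.36], [0.22, 2.71], [-3.12, 3.12]. Speed limits (rad/s): [2.57, 2.57, 3.14, 3.14, 3.14, 3.14].

### API

Orientations are given as a rotation vector (axis times angle).
In Python, from station import arm, viewer, order gives the robot as it stands. Calls block until the motion is done:
- arm.move_pose(position, orientation): joint-space move of the TCP to a pose.
- arm.line_to(position, vel=150, attitude=None, threshold=None): straight line of the TCP; attitude=None keeps the orientation; vel is the mean speed in mm/s. With threshold (N) it stops when the force on the tool has changed by that much, and returns True; else False.
- arm.movej(angles): joint-space move.
- arm.move_gripper(opening, grip_force=None): finger opening in mm; grip_force is the grip in N (None keeps the last); returns when the fingers have stopped.
- arm.dwell(seconds).
- arm.solve_ik(position, orientation): joint angles nearest the present ones, or None.
- arm.read_state(): the state.
- viewer.get_image(name): name is "scene" or "top" or "wrist"; returns the picture (400x640x3 uint8, red, green, blue); there is no depth.
- viewer.camera_params(name): a dict with "fx", "fy", "cx", "cy" (pixels), "origin" and "orientation" of the camera in the world; the wrist camera has in their place "T_tool_cam" (4x4, takes a point from camera to tool coordinates, whose origin is the TCP and whose axes are the tool frame's). Camera axes: x right, y up, looking along -z (the intrinsics and any distortion apply to the point x, -y, -z); pixel columns grow to the right and rows downward; lengths in mm; the calibration is good to about 2 mm. A picture is of the moment at which its call begins: read the wrist's pose just before it. camera_params takes no time and is no camera call.
A pose or a line that the arm cannot do raises arm.MotionError and nothing moves.
- order.job_done(): hands the job in, once; it reports no verdict.
The state is a dict: "t": time; "q": joint angles; "joint_velocities": joint speeds; "joint_efforts": joint torques, N m; "eef_pos": TCP position; "orientation": TCP orientation; "wrist_force": force on the tool from outside, world axes, zero at the start; "moment": the same for the moment, N m; "grip_width": finger opening in mm.
Only numpy, scipy, OpenCV 4.12 (cv2) and the standard library are available. Lean on these libraries where they do the work, as an engineer would, in place of code of your own. Each camera call takes 0.05 s, during which the arm holds its last target.

## Working session

There is one attempt and no reset: what is moved stays moved. The work goes in short steps, each a Python script; the robot and the scene stay as the last script left them, time stands still between calls to the robot, and variables do not carry over. Pictures are saved under pics/ and viewed, and the job is handed in when it is done.

```bash
ls; mkdir -p pics; python3 - <<'E'
from station import arm, viewer, order
import cv2
for n in ["scene","top","wrist"]:
    im=viewer.get_image(n); cv2.imwrite(f"pics/{n}0.png",im[:,:,::-1])
    print(n,viewer.camera_params(n))
s=arm.read_state(); print(s)
E
```

```text
pics
scene {'fx': 371.62101867116286, 'fy': 371.62101867116286, 'cx': 318.56929003511067, 'cy': 200.34355738332965, 'origin': array([1194.96925142, -429.55894218,  712.34205337]), 'orientation': array([0.90771601, 0.50788761, 0.92507468])}
top {'fx': 516.4493300498311, 'fy': 516.4493300498311, 'cx': 325.4202028749605, 'cy': 206.37530704015197, 'origin': array([ 405.99592921,   23.21755539, 1562.14930203]), 'orientation': array([ 0.0407894 , -0.05676065, -1.5985175 ])}
wrist {'fx': 310.7636496860527, 'fy': 310.7636496860527, 'cx': 316.66609161087325, 'cy': 198.2526270481957, 'T_tool_cam': array([[ 9.99999499e-01,  3.22792093e-04,  9.47049679e-04,
         2.90311703e-01],
       [ 8.20468400e-04,  2.77184285e-01, -9.60816423e-01,
        -6.85622807e+01],
       [-5.72651232e-04,  9.60816719e-01,  2.77183881e-01,
         6.98328268e+01],
       [ 0.00000000e+00,  0.00000000e+00,  0.00000000e+00,
         1.00000000e+00]])}
{'t': 0.15, 'q': array([-1.38780198e+00,  2.59197070e-01,  1.53581137e+00, -2.65688077e-05,
        1.34801541e+00, -2.02791116e-01]), 'joint_velocities': array([-0.00184564, -0.00272626, -0.00227141, -0.00218673, -0.00044249,
       -0.0012897 ]), 'joint_efforts': array([ 1.99640104e-03, -4.46386421e+01, -2.90820104e+01, -2.16891826e-04,
        8.10846017e-03, -9.56795304e-06]), 'eef_pos': array([ 206.9218199 , -509.26952199,  303.26219858]), 'orientation': array([-1.36634098,  0.92119951, -0.91951773]), 'wrist_force': array([ 0.4174509 , -0.12856313,  0.43458672]), 'moment': array([ 0.02794184,  0.02990038, -0.05692039]), 'grip_width': 85.28749867815237}
```

View pics/scene0.png

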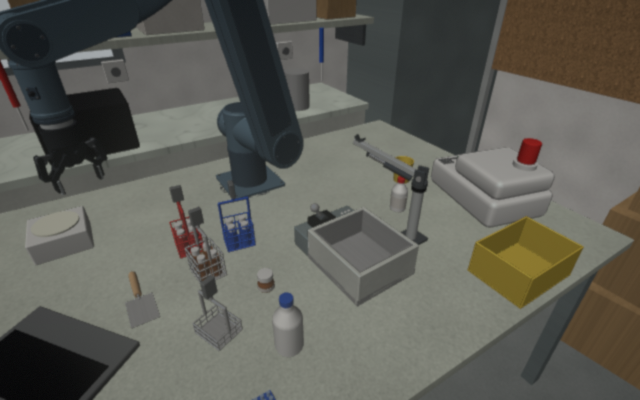

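View pics/top0.png

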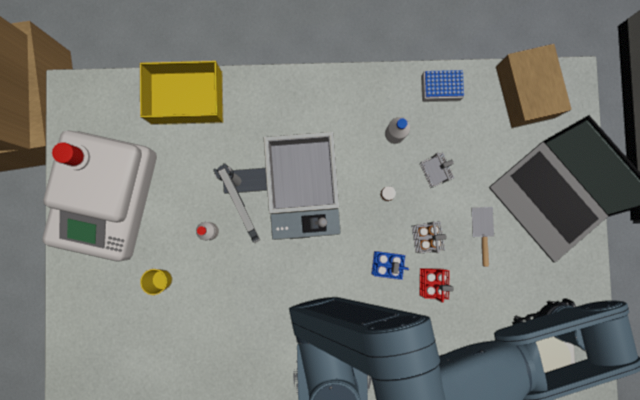

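View pics/wrist0.png

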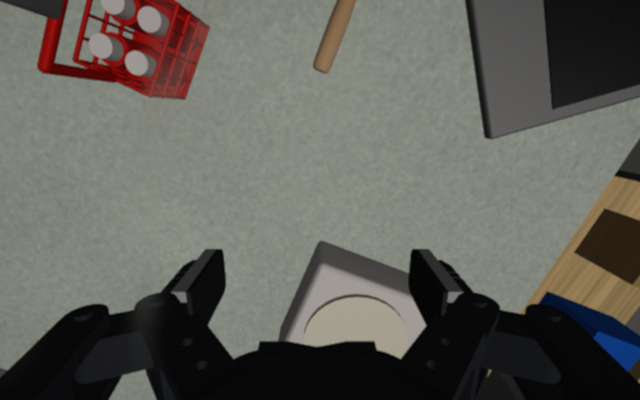

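```bash
cat > h.py <<'E'
import numpy as np, cv2
from scipy.spatial.transform import Rotation as R
from station import arm, viewer, order
def cam(n,st=None):
    p=viewer.camera_params(n)
    if 'origin' in p: return p,np.array(p['origin']),R.from_rotvec(p['orientation']).as_matrix()
    T=p['T_tool_cam']; Rt=R.from_rotvec(st['orientation']).as_matrix()
    return p,Rt@T[:3,3]+st['eef_pos'],Rt@T[:3,:3]
def ray(n,uv,st=None):
    p,o,M=cam(n,st)
    d=M@np.array([(uv[0]-p['cx'])/p['fx'],-(uv[1]-p['cy'])/p['fy'],-1.])
    return o,d/np.linalg.norm(d)
def onz(n,uv,z,st=None):
    o,d=ray(n,uv,st); return o+d*(z-o[2])/d[2]
def proj(n,P,st=None):
    p,o,M=cam(n,st); c=M.T@(np.asarray(P,float)-o)
    return np.array([p['cx']+p['fx']*c[0]/-c[2],p['cy']-p['fy']*c[1]/-c[2]])
def tri(rays):
    A=np.zeros((3,3));b=np.zeros(3)
    for o,d in rays:
        Q=np.eye(3)-np.outer(d,d);A+=Q;b+=Q@o
    X=np.linalg.solve(A,b)
    return X,[np.linalg.norm((np.eye(3)-np.outer(d,d))@(X-o)) for o,d in rays]
def down(yaw):
    # tool y (fingers) down; tool x (jaw axis) horizontal at yaw
    x=np.array([np.cos(yaw),np.sin(yaw),0]);y=np.array([0,0,-1.]);z=np.cross(x,y)
    return R.from_matrix(np.c_[x,y,z]).as_rotvec()
def crop(src,x0,y0,x1,y1,s,out):
    im=cv2.imread(src)[y0:y1,x0:x1]; cv2.imwrite(out,cv2.resize(im,None,fx=s,fy=s,interpolation=cv2.INTER_CUBIC))
E
python3 - <<'E'
from h import *
crop('pics/top0.png',200,120,350,250,5,'pics/c1.png')
crop('pics/top0.png',360,140,480,310,3,'pics/c2.png')
crop('pics/scene0.png',280,120,450,310,3,'pics/c3.png')
crop('pics/scene0.png',150,170,290,350,3,'pics/c4.png')
st=arm.read_state(); print(R.from_rotvec(st['orientation']).as_matrix().round(3), arm.solve_ik(st['eef_pos'],st['orientation']))
E
```

```text
[[ 0.376 -0.     0.927]
 [-0.926  0.001  0.376]
 [-0.001 -1.     0.   ]] [-1.38780198e+00  2.59197070e-01  1.53581137e+00 -2.65688077e-05
  1.34801541e+00 -2.02791116e-01]
```

View pics/c1.png

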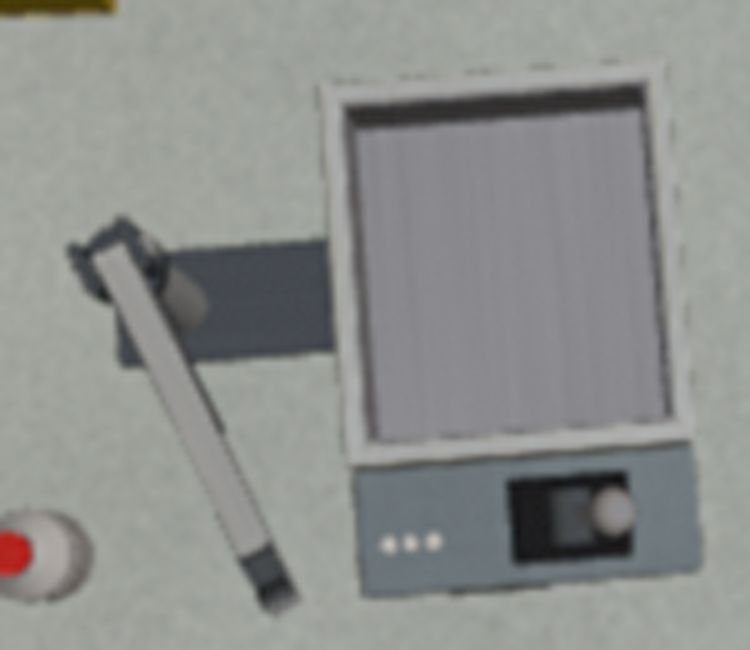

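View pics/c2.png

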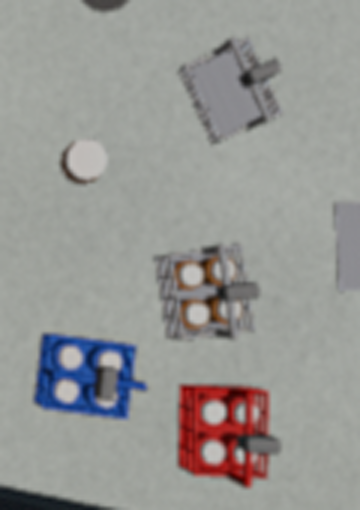

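View pics/c3.png

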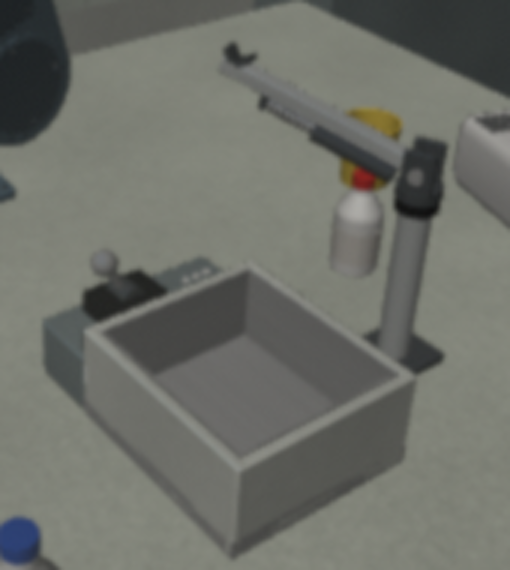

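View pics/c4.png

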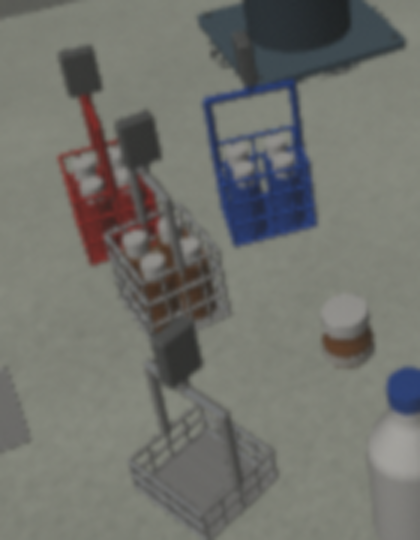

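```bash
python3 - <<'E'
from h import *
f=lambda x,y:(200+x/5-.4,120+y/5-.4)
C=np.array([onz('top',f(*p),100) for p in [(322,85),(664,65),(692,443),(350,465)]])
print(C.round(1), [np.linalg.norm(C[i]-C[(i+1)%4]).round(1) for i in range(4)])
c=C.mean(0)[:2]; ex=(C[0]+C[1]-C[2]-C[3])[:2]; ey=(C[0]+C[3]-C[1]-C[2])[:2]
yaw1=np.arctan2(ex[1],ex[0]); yaw2=np.arctan2(-ey[0],ey[1]); print('c',c,yaw1,yaw2)
yaw=(yaw1*220+yaw2*200)/420
M=np.array([[np.cos(yaw),-np.sin(yaw)],[np.sin(yaw),np.cos(yaw)]])
piv=c+M@[0,200]; print('piv',piv,'pix crop',(proj('top',[*piv,228])-[200,120])*5, (proj('scene',[*piv,228])-[280,120])*3)
tip=onz('top',f(277,600),290)[:2]
d=M.T@(tip-piv); print('tip',tip,'bath',d,np.linalg.norm(d),'turret',np.arctan2(-d[0],-d[1]))
sw=onz('top',f(613,510),112)[:2]; print('switch',sw,M.T@(sw-c))
s=lambda x,y:(280+x/3-.33,120+y/3-.33)
print(tri([ray('top',f(613,510)),ray('scene',s(104,263))]))
for z in (0,100): print((proj('scene',[*(c+M@[110,100]),z])-[280,120])*3,(proj('scene',[*(c+M@[110,-100]),z])-[280,120])*3)
g=lambda x,y:(360+x/3-.33,140+y/3-.33); h=lambda x,y:(150+x/3-.33,170+y/3-.33)
print('tab tall',tri([ray('top',g(244,291)),ray('scene',h(137,122))]))
print('tab low',tri([ray('top',g(270,68)),ray('scene',h(178,335))]))
for n,p in dict(wash=(398,128),reag=(206,232),jar=(388,193)).items(): print(n,onz('top',p,50))
E
```

```text
[[701.  176.9 100. ]
 [707.3 -18.9 100. ]
 [490.2 -28.4 100. ]
 [483.1 165.6 100. ]] [np.float64(195.9), np.float64(217.3), np.float64(194.2), np.float64(218.1)]
c [595.38100202  73.78845625] 0.047618327063653515 0.03431255508445824
piv [587.12689793 273.61805807] pix crop [111.01811309 256.40899634] [423.37197357 159.97810713]
tip [407.7516236  184.37341791] bath [-182.90562098  -81.76569361] 200.34993096828353 turret 1.150408646803027
switch [453.04132902  17.50519199] [-144.54124051  -50.36087904]
(array([451.97377786,  16.84967095, 131.62021077]), [np.float64(0.8501044288192375), np.float64(0.8501044288193083)])
[401.08844214 460.31551194] [228.59855505 557.6724242 ]
[416.95916853 374.40367758] [235.34959669 468.46056617]
tab tall (array([ 401.8775641 , -292.3851968 ,  204.45103284]), [np.float64(0.966382969477327), np.float64(0.9663829694773609)])
tab low (array([ 604.85485129, -333.38651333,  160.00645795]), [np.float64(2.81814864047428), np.float64(2.818148640474388)])
wash [ 726.18674222 -215.2590417    50.        ]
reag [434.29864462 357.10490612  50.        ]
jar [ 533.68852622 -178.59902941   50.        ]
```

```bash
cat >> h.py <<'E'
BC=np.array([595.4,73.8]); BYAW=0.041
BM=np.array([[np.cos(BYAW),-np.sin(BYAW)],[np.sin(BYAW),np.cos(BYAW)]])
PIV=BC+BM@[0,200]
def armpt(t,r,off,z):
    d=np.array([-np.sin(t),-np.cos(t)]); n=np.array([np.cos(t),-np.sin(t)])  # n: push direction
    return np.array([*(PIV+BM@(r*d-off*n)),z])
def armyaw(t): # world heading of arm
    d=BM@np.array([-np.sin(t),-np.cos(t)]); return np.arctan2(d[1],d[0])
E
python3 - <<'E'
from h import *
P=armpt(1.15,150,55,400); print(P)
for k in (0,np.pi):
  for t in (1.15,.5,0):
    print(k,t,armyaw(t)+k,arm.solve_ik(armpt(t,150,20,313),down(armyaw(t)+k)))
  print(arm.solve_ik([402,-292,300],down(k)))
  print(arm.solve_ik([595,74,400],down(k)))
E
```

```text
[428.4086261  256.03732131 400.        ]
0 1.15 -2.6797963267948965 [ 2.43964189e-01  1.57558292e-01  1.64116941e+00 -4.44089210e-16
  1.34286496e+00  2.92376052e+00]
0 0.5 -2.0297963267948966 [ 7.32956662e-02  2.05890283e-01  1.58123181e+00 -4.44089210e-16
  1.35447056e+00  2.10309199e+00]
0 0 -1.5297963267948966 [0.02112378 0.31844554 1.43028414 0.         1.39286297 1.5509201 ]
[-0.8530966   0.16549782  1.6641146   0.          1.31198024 -0.8530966 ]
[-0.06212866  0.30792312  1.23747474  0.          1.59619479 -0.06212866]
3.141592653589793 1.15 0.46179632679489657 [ 2.43964189e-01  1.57558292e-01  1.64116941e+00 -4.44089210e-16
  1.34286496e+00 -2.17832138e-01]
3.141592653589793 0.5 1.1117963267948965 [ 7.32956662e-02  2.05890283e-01  1.58123181e+00 -4.44089210e-16
  1.35447056e+00 -1.03850066e+00]
3.141592653589793 0 1.6117963267948965 [ 0.02112378  0.31844554  1.43028414  0.          1.39286297 -1.59067255]
[-8.53096600e-01  1.65497815e-01  1.66411460e+00 -4.44089210e-16
  1.31198024e+00  2.28849605e+00]
[-6.21286554e-02  3.07923121e-01  1.23747474e+00 -4.44089210e-16
  1.59619479e+00  3.07946400e+00]
```

```bash
python3 - <<'E'
from h import *
st=arm.read_state(); p=st['eef_pos'].copy(); 
arm.move_gripper(0)
p[2]=390; arm.line_to(p,vel=250)
arm.move_pose(armpt(1.15,150,55,400),down(armyaw(1.15)+np.pi))
st=arm.read_state(); print(st['t'],st['eef_pos'])
cv2.imwrite('pics/w1.png',viewer.get_image('wrist')[:,:,::-1]); cv2.imwrite('pics/t1.png',viewer.get_image('top')[:,:,::-1])
np.save('st1.npy',st,allow_pickle=True)
E
```

```text
4.2167 [428.86186136 255.44261576 399.9161211 ]
```

View pics/w1.png

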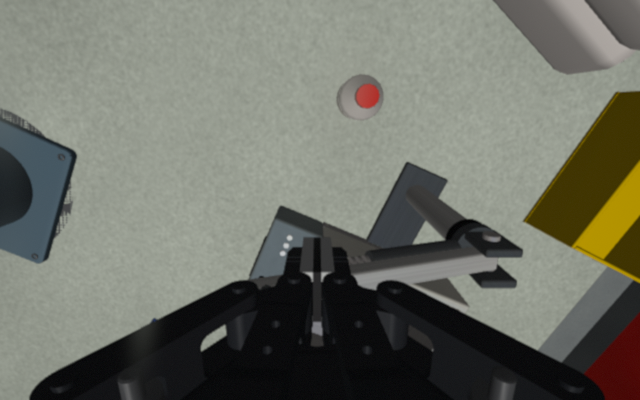

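View pics/t1.png

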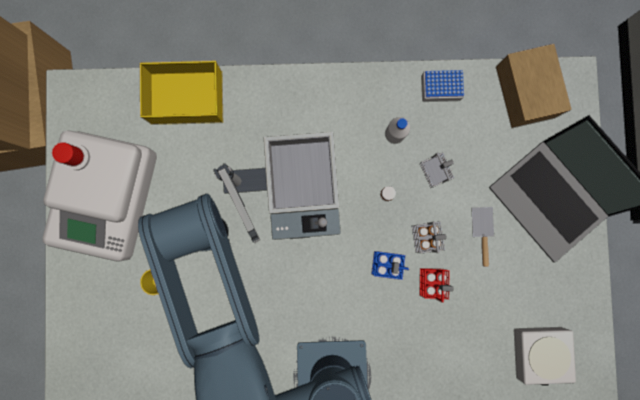

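```bash
python3 - <<'E'
from h import *
Z=318
arm.line_to(armpt(1.15,150,50,Z),vel=150)
for t in (1.15,.9,.65,.4,.2,.08):
    arm.line_to(armpt(t,150,21,Z),vel=110,attitude=down(armyaw(t)+np.pi))
    s=arm.read_state(); print(t,s['t'],s['wrist_force'].round(1))
hit=arm.line_to(armpt(-.12,150,21,Z),vel=50,attitude=down(armyaw(0)+np.pi),threshold=6)
s=arm.read_state(); print(hit,s['t'],s['wrist_force'].round(1),s['eef_pos'],BM.T@(s['eef_pos'][:2]-PIV))
cv2.imwrite('pics/s2.png',viewer.get_image('scene')[:,:,::-1]); cv2.imwrite('pics/t2.png',viewer.get_image('top')[:,:,::-1])
E
```

```text
1.15 5.4333 [ 0.  -0.1 -1.1]
0.9 5.925 [-1.   0.  -0.5]
0.65 6.4167 [-0.5 -0.2  0. ]
0.4 6.9083 [-0.6  0.3  0.2]
0.2 7.3333 [ 0.  -0.2  0.1]
0.08 7.65 [-0.3  0.3 -0.8]
True 8.0917 [-3.5 -0.6  1.1] [576.94033492 123.15264115 316.48346305] [ -16.42126047 -149.9321997 ]
```

View pics/s2.png

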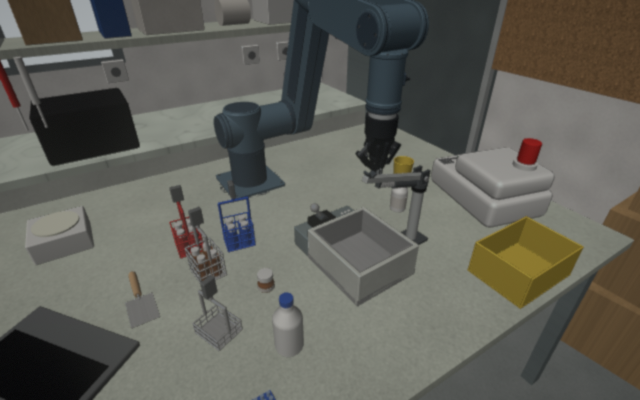

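```bash
python3 - <<'E'
from h import *
for t in (0,.3,.6): print(t,proj('scene',armpt(t,200,0,283)),proj('top',armpt(t,200,0,283)))
print(proj('scene',[*PIV,228]))
crop('pics/s2.png',330,130,460,240,5,'pics/c5.png')
crop('pics/t2.png',180,110,350,250,4,'pics/c6.png')
E
```

```text
0 [365.90935317 175.81594105] [298.22976805 162.94309646]
0.3 [353.27200358 165.37388413] [296.21935496 186.73413613]
0.6 [348.19381618 155.01522669] [287.18409876 209.01708823]
[421.1478637 173.336029 ]
```

View pics/c5.png

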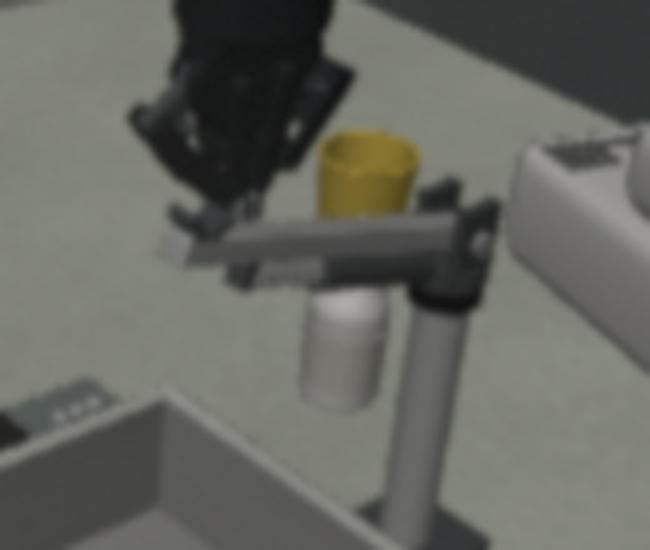

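View pics/c6.png

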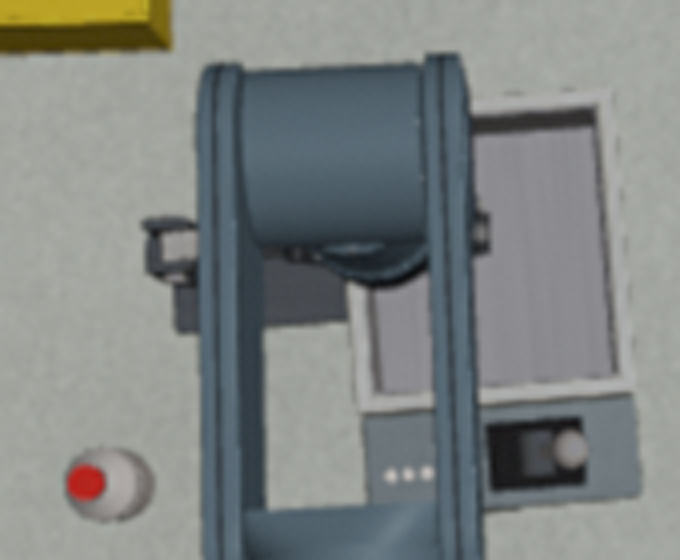

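```bash
python3 - <<'E'
from h import *
print(proj('top',armpt(0,0,0,228)),proj('top',armpt(0,213,0,285)),proj('top',armpt(0.06,213,0,285)))
hit=arm.line_to(armpt(-.2,150,21,318),vel=40,threshold=14)
s=arm.read_state(); print(hit,s['t'],s['wrist_force'].round(1),s['eef_pos'],BM.T@(s['eef_pos'][:2]-PIV))
cv2.imwrite('pics/s3.png',viewer.get_image('scene')[:,:,::-1]); cv2.imwrite('pics/t3.png',viewer.get_image('top')[:,:,::-1])
crop('pics/s3.png',330,130,460,240,5,'pics/c7.png')
crop('pics/t3.png',180,110,350,250,4,'pics/c8.png')
E
```

```text
[222.19779697 171.25307295] [303.40680215 162.47254361] [303.59651459 167.56688324]
True 8.5 [-3.  -1.   2.1] [577.55856546 122.94045761 315.23160017] [ -15.81224657 -150.16954526]
```

View pics/c8.png

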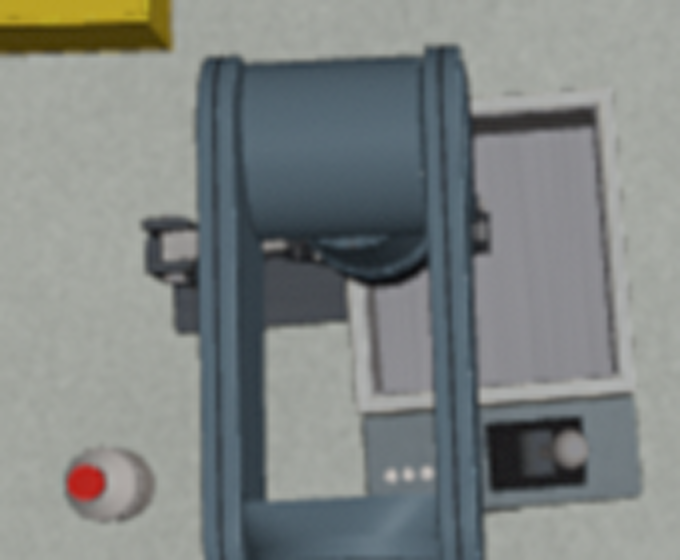

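View pics/c7.png

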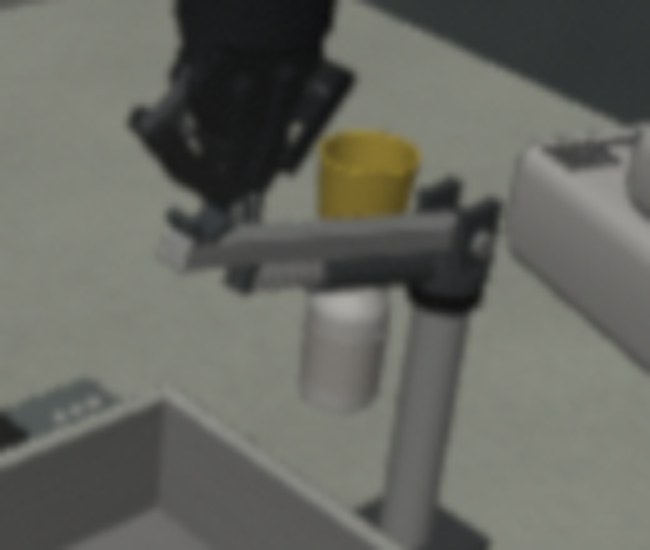

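```bash
python3 - <<'E'
from h import *
arm.line_to(armpt(0,150,50,318),vel=120)
arm.line_to(armpt(0,150,60,400),vel=200)
arm.move_pose([402,-370,420],down(0))
s=arm.read_state(); print(s['t'],s['eef_pos'],s['wrist_force'].round(1))
cv2.imwrite('pics/w4.png',viewer.get_image('wrist')[:,:,::-1]);np.save('st4.npy',s,allow_pickle=True)
cv2.imwrite('pics/s4.png',viewer.get_image('scene')[:,:,::-1]); cv2.imwrite('pics/t4.png',viewer.get_image('top')[:,:,::-1])
crop('pics/t4.png',200,120,350,250,5,'pics/c9.png')
E
```

```text
11.4417 [ 402.5955704  -369.2033082   419.93561508] [ 0.3 -1.   0.7]
```

View pics/c9.png

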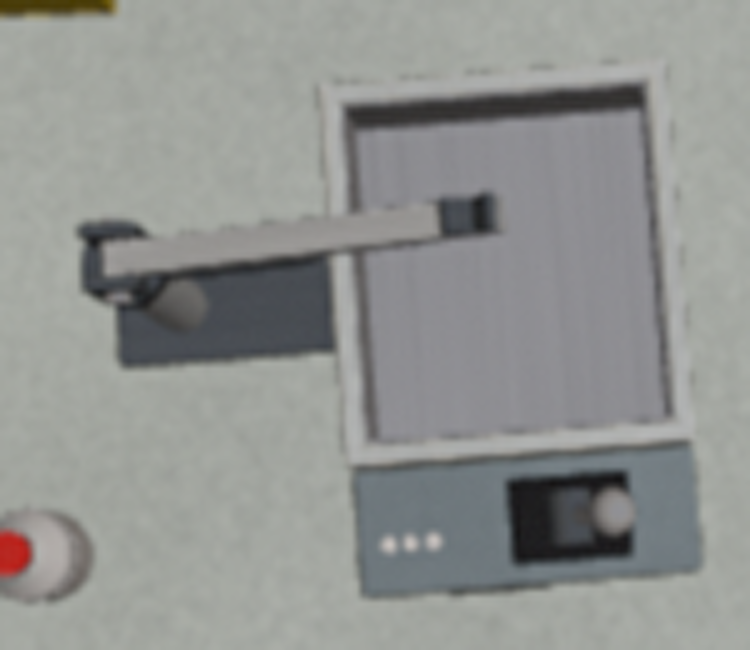

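View pics/w4.png

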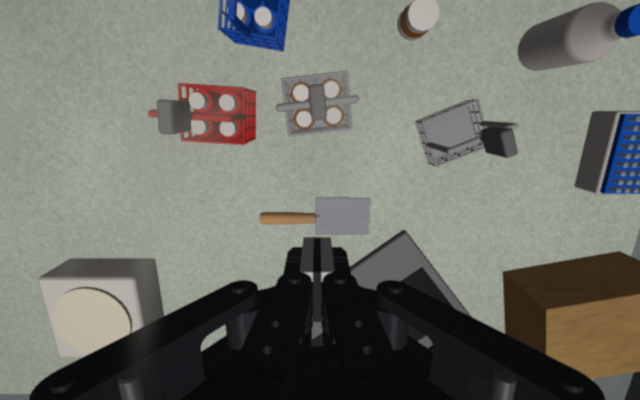

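```bash
python3 - <<'E'
from h import *
crop('pics/s4.png',340,130,440,210,7,'pics/c10.png')
a=cv2.imread('pics/t3.png')[140:190,210:330];b=cv2.imread('pics/t4.png')[140:190,210:330]
cv2.imwrite('pics/c11.png',cv2.resize(np.vstack([a,b]),None,fx=6,fy=5,interpolation=cv2.INTER_CUBIC))
E
```

```text
(no output)
```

View pics/c10.png

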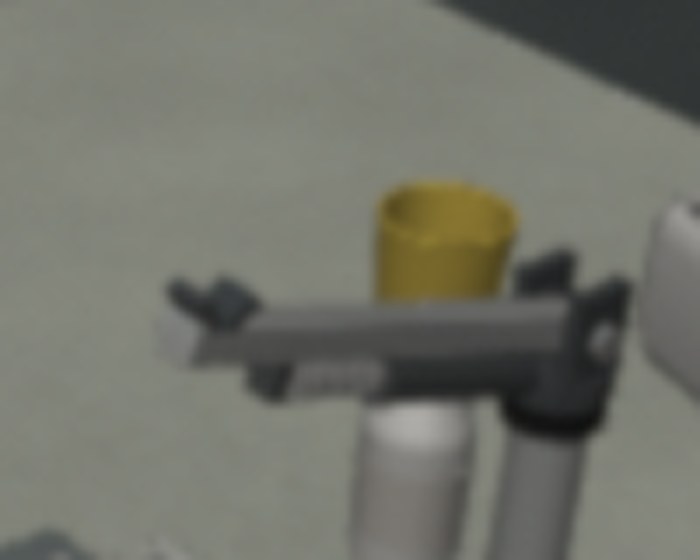

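View pics/c11.png

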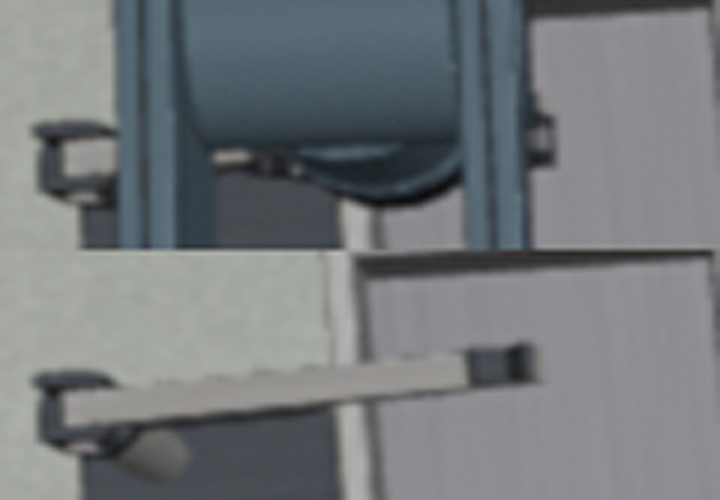

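```bash
python3 - <<'E'
from h import *
X,e=tri([ray('top',(294,162.3)),ray('scene',(369,173.4))]); print(X,e, BM.T@(X[:2]-PIV),BM.T@(X[:2]-BC))
print(onz('top',(294,162.3),283))
# clevis/pivot
print('clevis',onz('top',(210+75/6,140+160/5),228))
print('base plate corners', onz('top',(200+327/5-.4,120+240/5-.4),0),onz('top',(200+120/5,120+366/5-.4),0))
# tall basket in wrist
s=np.load('st4.npy',allow_pickle=True).item()
crop('pics/w4.png',260,60,380,150,6,'pics/c12.png')
E
```

```text
[596.11337012  83.35459843 287.16467362] [np.float64(0.9267757912242787), np.float64(0.9267757912239616)] [   1.10439941 -190.48267107] [1.10439941 9.51732893]
[597.30150435  84.29740004 283.        ]
clevis [585.23128078 272.88124885 228.        ]
base plate corners [625.79200337 186.34187154   0.        ] [552.33110472 312.04308035   0.        ]
```

View pics/c12.png

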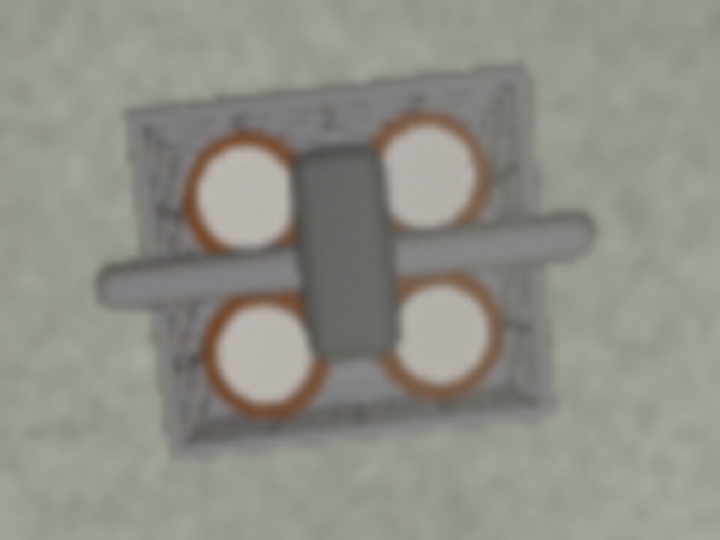

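```bash
python3 - <<'E'
from h import *
s=np.load('st4.npy',allow_pickle=True).item()
f=lambda x,y:(260+x/6-.42,60+y/6-.42)
a=onz('wrist',f(110,287),149,s);b=onz('wrist',f(585,232),149,s)
print(a,b,np.linalg.norm(a-b),np.arctan2(*(b-a)[[1,0]]),(a+b)/2)
print('tab',onz('wrist',f(346,250),208,s))
c=[onz('wrist',f(*p),80,s) for p in [(130,110),(525,68),(550,412),(178,455)]]
print('rim',np.mean(c,0),[np.linalg.norm(c[i]-c[i-1]) for i in range(4)],np.arctan2(*(c[1]-c[0])[[1,0]]))
print('top tab', tri([ray('wrist',f(346,250),s),ray('top',(440.7,236.7))]))
E
```

```text
[ 361.33712934 -297.74555199  149.        ] [ 444.01896541 -288.493027    149.        ] 83.1979280709269 0.11144152871028172 [ 402.67804738 -293.1192895   149.        ]
tab [ 402.52820519 -292.90431752  208.        ]
rim [ 402.56082255 -293.0096573    80.        ] [np.float64(70.07577566894305), np.float64(81.21573838893174), np.float64(68.9335057366117), np.float64(80.37452143004938)] 0.10002628917986348
top tab (array([ 402.02936268, -292.78776011,  203.3737477 ]), [np.float64(0.5029156809308533), np.float64(0.5029156809308917)])
```

```bash
python3 - <<'E'
from h import *
yaw=.106; A=down(yaw)
arm.move_gripper(46)
arm.move_pose([402.6,-293,300],A)
s=arm.read_state(); print(s['t'],s['eef_pos'],s['grip_width'])
cv2.imwrite('pics/w5.png',viewer.get_image('wrist')[:,:,::-1])
hit=arm.line_to([402.6,-293,243],vel=100,threshold=12); s=arm.read_state(); print(hit,s['eef_pos'])
E
```

```text
12.7167 [ 403.18218204 -293.90278085  301.21820245] 46.09116037178148
False [ 402.91720957 -293.59642122  243.6558109 ]
```

View pics/w5.png

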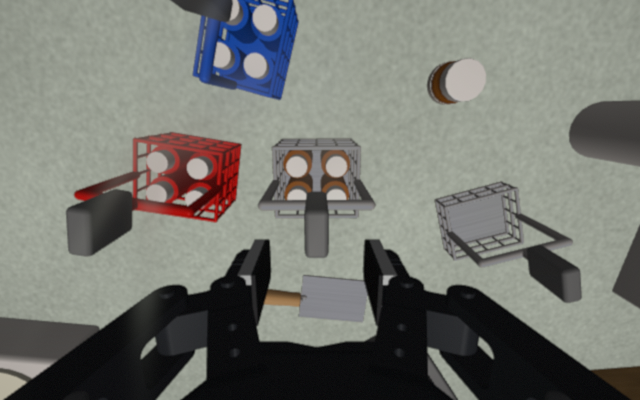

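The wrist view shows the tall grey basket's tab at (316,225), centred between the pads (257 and 376). The bottle-filled grey basket is the right one. Close, lift and check.

```bash
python3 - <<'E'
from h import *
arm.move_gripper(8,grip_force=60); s=arm.read_state(); print(s['t'],s['grip_width'],s['wrist_force'].round(1),s['eef_pos'])
arm.line_to([402.6,-293,405],vel=160); s=arm.read_state(); print(s['t'],s['grip_width'],s['wrist_force'].round(1),s['eef_pos'],s['moment'])
for n in ('scene','wrist'): cv2.imwrite(f'pics/{n}6.png',viewer.get_image(n)[:,:,::-1])
np.save('st6.npy',s,allow_pickle=True)
crop('pics/scene6.png',130,100,290,290,3,'pics/c13.png')
E
```

```text
13.8667 13.239226743669876 [0.8 0.2 3.6] [ 403.04712568 -293.43869637  243.83545152]
15.0333 13.483928730234483 [ 0.7 -0.5 -5.6] [ 402.24514108 -292.61975948  403.58627127] [-0.0116352   0.04839929  0.03397895]
```

View pics/wrist6.png

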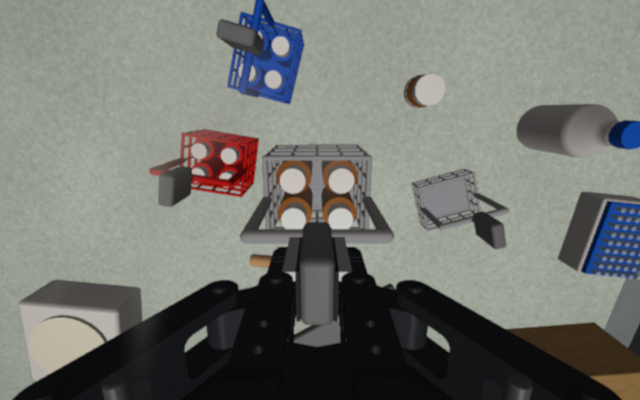

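View pics/c13.png

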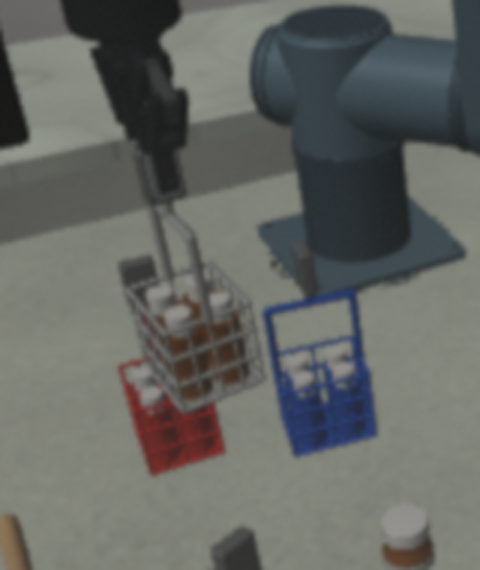

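```bash
cat >> h.py <<'E'
DB=94.8
def barpose(bx,by,zbar): # TCP pos for bar at bath bx,by, height
    return np.array([*(BC+BM@[bx,by]),zbar+DB])
E
python3 - <<'E'
from h import *
s=np.load('st6.npy',allow_pickle=True).item()
Rt=R.from_rotvec(s['orientation']).as_matrix()
print(proj('wrist',s['eef_pos']+Rt@[0,94.8-4,0],s))
A=down(BYAW)
arm.line_to(barpose(1.2,-60,315),vel=190,attitude=A)
arm.line_to(barpose(1.2,11.7,314),vel=80,threshold=8)
s=arm.read_state(); print(s['t'],s['eef_pos'],barpose(1.2,11.7,314),s['wrist_force'].round(1))
for n in ('scene','top','wrist'): cv2.imwrite(f'pics/{n}7.png',viewer.get_image(n)[:,:,::-1])
crop('pics/scene7.png',300,90,450,280,4,'pics/c14.png')
crop('pics/top7.png',200,120,350,250,5,'pics/c15.png')
np.save('st7.npy',s,allow_pickle=True)
E
```

```text
[317.4164302  239.90143646]
18.25 [596.20512692  85.16652354 408.78534936] [596.11942593  85.53935374 408.8       ] [-0.4  0.  -4.4]
```

View pics/c14.png

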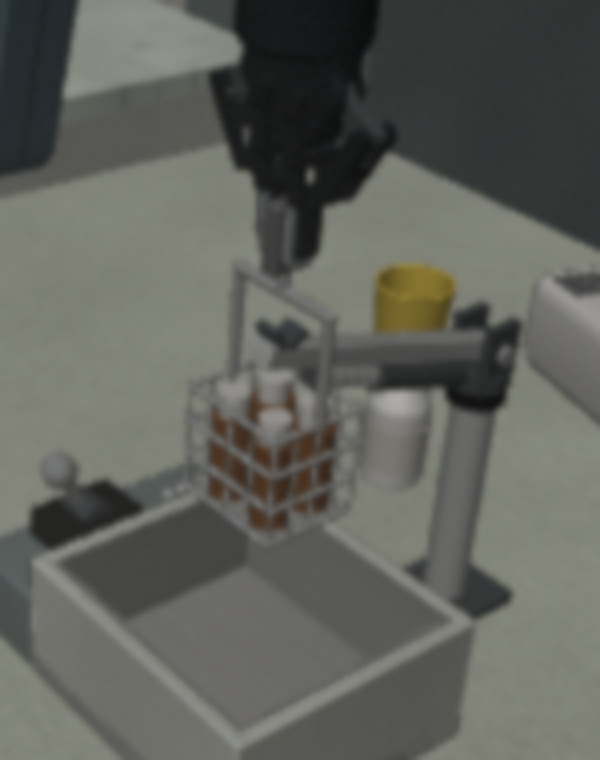

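View pics/wrist7.png

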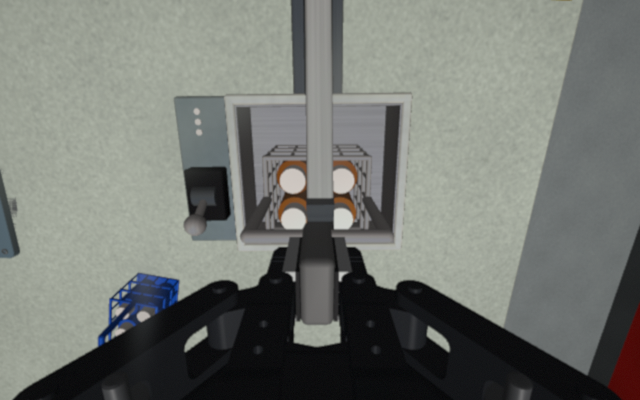

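```bash
cat >> h.py <<'E'
def barat(r): return 200-(200*np.cos(r)-14*np.sin(r)), 220+200*np.sin(r)+14*np.cos(r)
def favg(n=20):
    F=[]
    for _ in range(n): arm.dwell(.02); F.append(np.r_[arm.read_state()['wrist_force'],arm.read_state()['moment']])
    return np.mean(F,0),np.std(F,0)/np.sqrt(n)
E
python3 - <<'E'
from h import *
print(barat(.28))
m,e=favg(20); print('W',m.round(2),e.round(2))
arm.line_to(barpose(1.2,barat(.28)[0],barat(.28)[1]+4),vel=60)
for r in (.28,.25,.22,.18,.14,.10):
    y,z=barat(r); arm.line_to(barpose(1.2,y,z),vel=45)
    m,e=favg(8); s=arm.read_state()
    print(r,round(s['t'],2),m[:3].round(2),m[3:].round(2),(s['eef_pos']-barpose(1.2,y,z)).round(1))
for n in ('scene','top','wrist'): cv2.imwrite(f'pics/{n}8.png',viewer.get_image(n)[:,:,::-1])
crop('pics/scene8.png',300,90,450,280,4,'pics/c16.png')
E
```

```text
(np.float64(11.657891417743429), np.float64(288.72590584917356))
W [-0.16 -0.01 -4.93 -0.    0.   -0.01] [0.13 0.12 0.11 0.01 0.   0.01]
0.28 19.62 [ 0.06 -0.12 -4.7 ] [-0.01 -0.01  0.01] [0.  0.  0.3]
0.25 20.04 [-0.52 -0.77 -3.75] [-0.22  0.05 -0.02] [-0.1 -0.2  0. ]
0.22 20.46 [-0.11 -1.52 -3.66] [-0.31  0.04  0.01] [-0.1 -0.1  0. ]
0.18 20.92 [-0.8  -1.7  -3.21] [-0.35  0.1  -0.02] [-0.1 -0.   0. ]
0.14 21.38 [-0.64 -1.34 -2.64] [-0.29  0.1   0.  ] [-0.1  0.   0. ]
0.1 21.83 [-0.5  -1.12 -2.78] [-0.19  0.11  0.02] [-0.1  0.  -0. ]
```

View pics/c16.png

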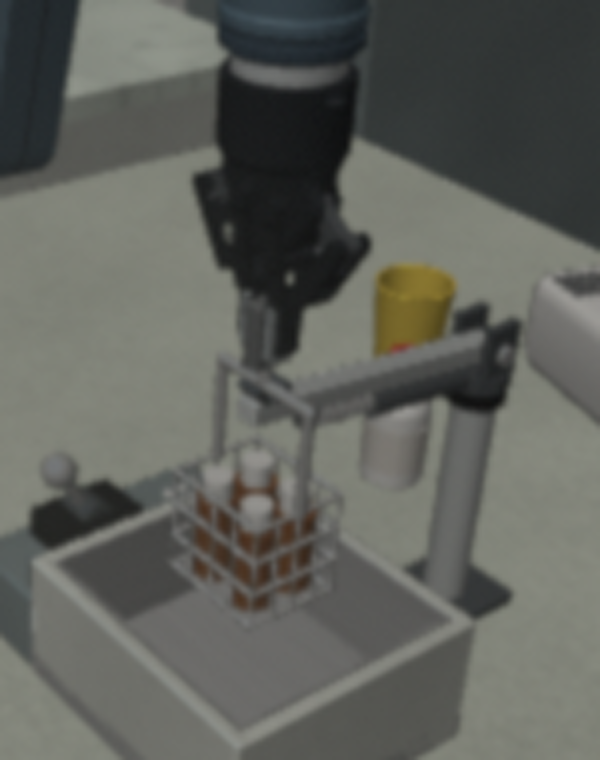

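View pics/wrist8.png

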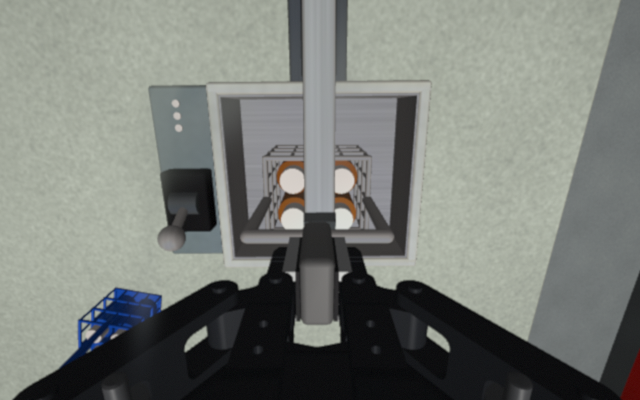

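```bash
python3 - <<'E'
from h import *
dy=-1.5
for r in (.05,0,-.05,-.10,-.14):
    y,z=barat(r); P=barpose(1.2,y+dy,z); arm.line_to(P,vel=45)
    m,e=favg(10); s=arm.read_state()
    print(r,round(s['t'],2),m[:3].round(2),m[3:].round(2),(s['eef_pos']-P).round(1))
    if r>-.05: dy-=.7*(m[1]<-.5)
print(dy)
for n in ('scene','top','wrist'): cv2.imwrite(f'pics/{n}9.png',viewer.get_image(n)[:,:,::-1])
crop('pics/scene9.png',300,90,450,280,4,'pics/c17.png')
E
```

```text
0.05 22.53 [-0.46  0.39 -2.58] [ 0.02  0.11 -0.  ] [-0.1  0.1  0.1]
0 23.07 [-0.31  1.08 -2.37] [ 0.19  0.13 -0.  ] [-0.1  0.1  0. ]
-0.05 23.62 [-0.51  1.56 -1.63] [0.31 0.11 0.  ] [-0.1  0.1  0.1]
-0.1 24.16 [-0.91  2.06 -1.1 ] [ 0.4   0.11 -0.  ] [-0.   0.1  0.1]
-0.14 24.65 [-0.56  2.01 -0.44] [0.45 0.13 0.  ] [-0.1  0.   0. ]
-1.5
```

View pics/c17.png

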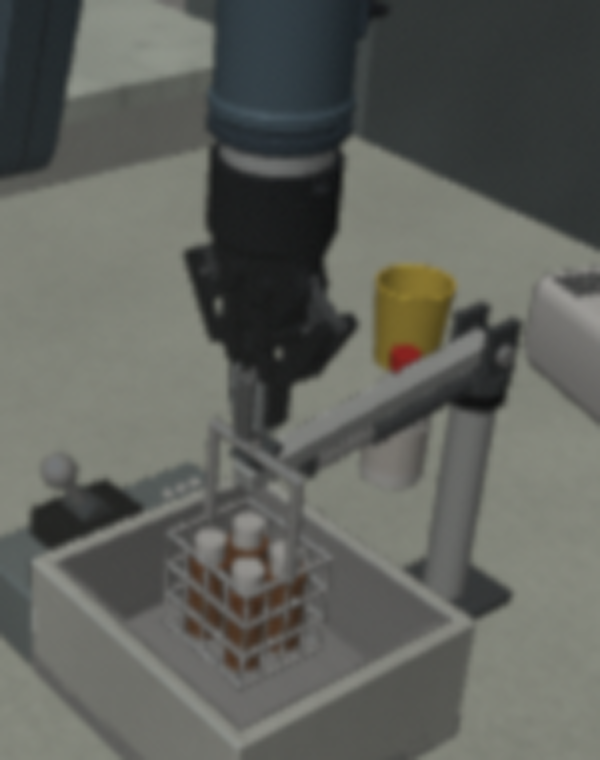

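```bash
python3 - <<'E'
from h import *
dy=-1.5
for r,dy in ((-.14,-.3),(-.16,.6),(-.18,.6)):
    y,z=barat(r); P=barpose(1.2,y+dy,z); arm.line_to(P,vel=30)
    m,e=favg(20); s=arm.read_state()
    print(r,dy,round(s['t'],2),m[:3].round(2),e[:3].round(2),m[3:].round(2))
E
```

```text
-0.14 -0.3 25.38 [-0.29 -3.42 -1.03] [0.12 0.21 0.1 ] [-0.71  0.07 -0.01]
-0.16 0.6 26.01 [-0.1  -7.29 -1.6 ] [0.11 0.1  0.11] [-1.43 -0.01 -0.02]
-0.18 0.6 26.62 [-0.01 -7.03 -1.49] [0.12 0.13 0.11] [-1.39 -0.01  0.02]
```

```bash
python3 - <<'E'
from h import *
r=-.18
for dy in (-.9,None):
    if dy is None: dy=-.9+np.clip(m[1]/4.5*1,-1,1)*1.0
    y,z=barat(r); P=barpose(1.2,y+dy,z); arm.line_to(P,vel=20)
    m,e=favg(25); s=arm.read_state()
    print(r,dy,round(s['t'],2),m[:3].round(2),e[:3].round(2),m[3:].round(2))
E
```

```text
-0.18 -0.9 27.29 [ 0.69 -4.46 -1.12] [0.07 0.11 0.09] [-0.91 -0.14 -0.  ]
-0.18 -1.8910468168357952 27.96 [ 0.64 -0.35 -0.66] [0.08 0.16 0.1 ] [-0.03 -0.12 -0.  ]
```

```bash
python3 - <<'E'
from h import *
dy=-1.9
for r in (-.21,-.235,-.25):
    y,z=barat(r); P=barpose(1.2,y+dy,z); arm.line_to(P,vel=25)
    m,e=favg(25); s=arm.read_state()
    print(r,round(dy,2),round(s['t'],2),m[:3].round(2),e[:3].round(2),m[3:].round(2))
    dy+=np.clip(m[1]/4.5,-.5,.5)
    if m[2]>-.1: break
for n in ('scene','wrist'): cv2.imwrite(f'pics/{n}10.png',viewer.get_image(n)[:,:,::-1])
crop('pics/scene10.png',300,90,450,280,4,'pics/c18.png')
E
```

```text
-0.21 -1.9 28.77 [-0.87  3.64  0.22] [0.12 0.15 0.12] [0.69 0.15 0.  ]
```

View pics/c18.png

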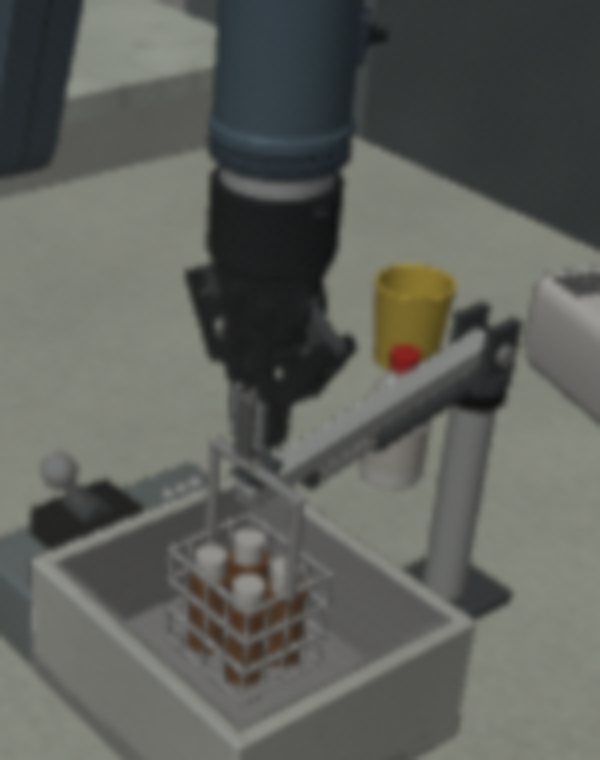

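View pics/wrist10.png

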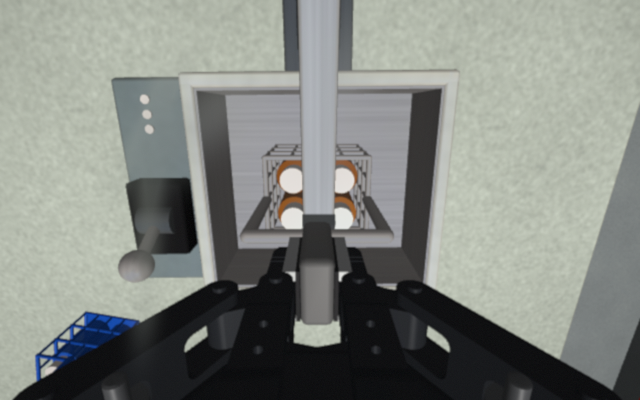

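```bash
python3 - <<'E'
from h import *
dy=-1.1
for r in (-.235,-.235,-.245):
    y,z=barat(r); P=barpose(1.2,y+dy,z); arm.line_to(P,vel=20)
    m,e=favg(25); s=arm.read_state()
    print(r,round(dy,2),round(s['t'],2),m[:3].round(2),e[:3].round(2),m[3:].round(2),'corr',(m[2]-m[1]*np.tan(-r)).round(2))
    if abs(m[1])<.6 and abs(m[2])<.2: break
    dy+=np.clip(m[1]/4.5,-.5,.5)
E
```

```text
-0.235 -1.1 29.69 [-0.1   1.76  0.09] [0.08 0.14 0.09] [ 0.34 -0.01 -0.  ] corr -0.33
-0.235 -0.71 30.36 [ 0.42 -1.94 -0.6 ] [0.1  0.18 0.11] [-0.4 -0.1  0. ] corr -0.14
-0.245 -1.14 31.02 [-0.24 -2.35 -0.51] [0.1  0.08 0.11] [-0.48  0.02 -0.01] corr 0.08
```

```bash
python3 - <<'E'
from h import *
r=-.247; dy=-1.6
for i in range(3):
    y,z=barat(r); P=barpose(1.2,y+dy,z); arm.line_to(P,vel=15)
    m,e=favg(25); s=arm.read_state()
    print(r,round(dy,2),round(s['t'],2),m[:3].round(2),m[3:].round(2),'corr',(m[2]-m[1]*np.tan(-r)).round(2))
    if abs(m[1])<.6: break
    dy+=np.clip(m[1]/5,-.5,.5)
E
```

```text
-0.247 -1.6 31.69 [-0.72 -0.17 -0.2 ] [-0.04  0.11 -0.  ] corr -0.16
```

```bash
python3 - <<'E'
from h import *
r=-.254; dy=-1.6
y,z=barat(r); P=barpose(1.2,y+dy,z); arm.line_to(P,vel=15)
m,e=favg(15); print(m[:3].round(2))
cv2.imwrite('pics/scene11.png',viewer.get_image('scene')[:,:,::-1])
arm.move_gripper(18); a=favg(5)[0]
arm.move_gripper(45); s=arm.read_state(); print(s['t'],s['grip_width'],a[:3].round(2))
cv2.imwrite('pics/scene12.png',viewer.get_image('scene')[:,:,::-1])
arm.dwell(.3)
cv2.imwrite('pics/scene13.png',viewer.get_image('scene')[:,:,::-1]);cv2.imwrite('pics/wrist13.png',viewer.get_image('wrist')[:,:,::-1])
ims=[cv2.imread(f'pics/scene{k}.png')[150:270,340:410] for k in (11,12,13)]
cv2.imwrite('pics/c19.png',cv2.resize(np.hstack(ims),None,fx=3.8,fy=3.8,interpolation=cv2.INTER_CUBIC))
E
```

```text
[0.13 1.37 0.42]
32.925 45.11096385508963 [-0.13 -0.07  0.1 ]
```

View pics/c19.png

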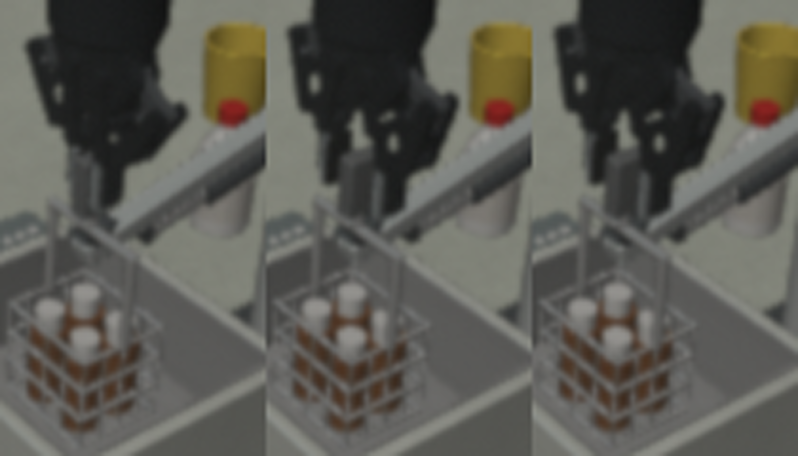

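View pics/wrist13.png

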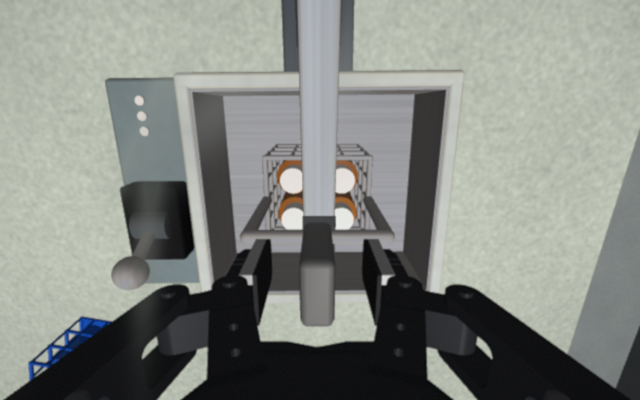

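```bash
python3 - <<'E'
from h import *
s=arm.read_state(); print(tri([ray('wrist',(130,272),s),ray('top',(200+613/5-.4,120+510/5-.4)),ray('scene',(280+104/3-.33,120+263/3-.33))]))
p=s['eef_pos'].copy(); p[2]=375; arm.line_to(p,vel=130)
arm.move_gripper(0)
A=down(BYAW)
P=np.array([*(BC+BM@[-144,-105]),300]); arm.move_pose(P,A)
P[2]=184; arm.line_to(P,vel=150)
s=arm.read_state(); print(s['t'],s['eef_pos'])
for n in ('scene','top','wrist'): cv2.imwrite(f'pics/{n}14.png',viewer.get_image(n)[:,:,::-1])
crop('pics/scene14.png',270,110,450,310,3,'pics/c20.png')
E
```

```text
(array([452.27550361,  17.00657975, 130.82394015]), [np.float64(1.0226665934960029), np.float64(0.5933960818509871), np.float64(1.3628775884160238)])
36.4917 [456.71243258 -37.00444964 184.66159664]
```

View pics/c20.png

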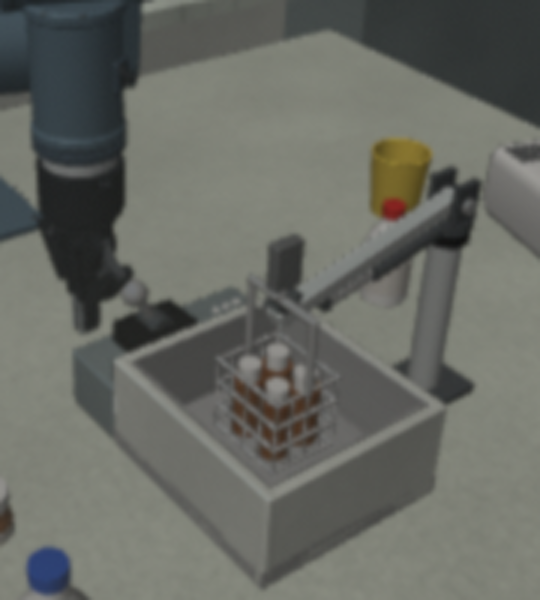

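View pics/wrist14.png

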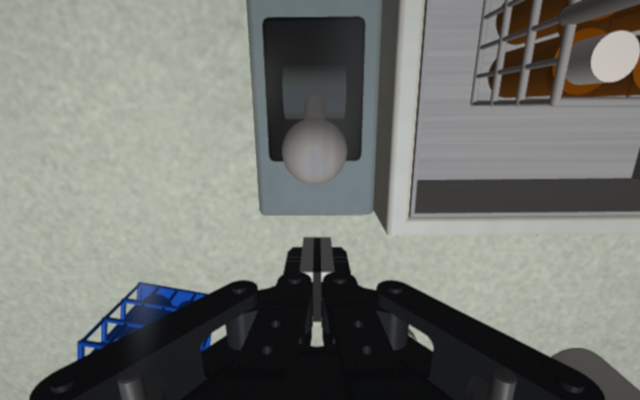

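```bash
python3 - <<'E'
from h import *
def P(y): return np.array([*(BC+BM@[-144,y]),184])
h=arm.line_to(P(-45),vel=70,threshold=20); s=arm.read_state(); print(h,s['t'],s['wrist_force'].round(1),(BM.T@(s['eef_pos'][:2]-BC)).round(1))
h=arm.line_to(P(2),vel=45,threshold=14); s=arm.read_state(); print(h,s['t'],s['wrist_force'].round(1),(BM.T@(s['eef_pos'][:2]-BC)).round(1))
for n in ('scene','top','wrist'): cv2.imwrite(f'pics/{n}15.png',viewer.get_image(n)[:,:,::-1])
crop('pics/scene15.png',270,110,450,310,3,'pics/c21.png')
E
```

```text
False 37.65 [-0.3 -0.3 -0.3] [-144.2  -44.8]
True 38.2167 [-0.2 -5.1  3.6] [-143.6  -27.5]
```

View pics/wrist15.png

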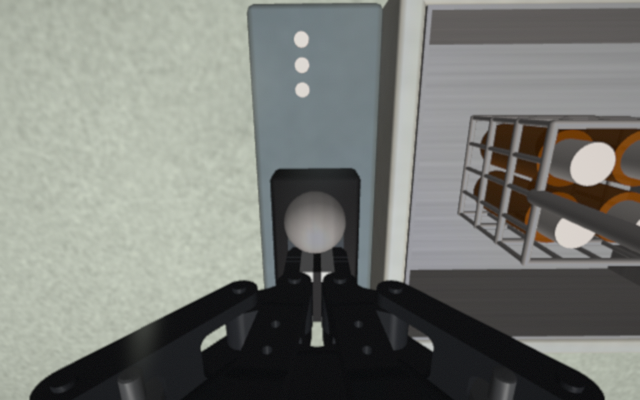

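View pics/c21.png

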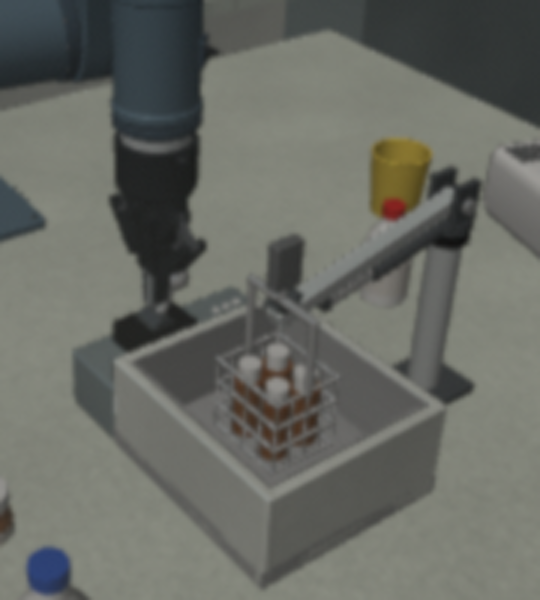

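```bash
python3 - <<'E'
from h import *
s=arm.read_state()
for a in (-.5,0,.3,.4,.5): print(a,proj('wrist',[*(BC+BM@[-144.4,-26+50*np.sin(a)]),87+50*np.cos(a)],s).round(1))
def P(y): return np.array([*(BC+BM@[-144,y]),184])
h=arm.line_to(P(5),vel=40,threshold=25); s=arm.read_state(); print(h,s['t'],s['wrist_force'].round(1),(BM.T@(s['eef_pos'][:2]-BC)).round(1))
arm.line_to(P(-70),vel=120); arm.line_to(P(-80)+[0,0,150],vel=200)
s=arm.read_state();print(s['t'])
for n in ('scene','top','wrist'): cv2.imwrite(f'pics/{n}16.png',viewer.get_image(n)[:,:,::-1])
for a in (-.5,0,.3,.4,.5): print(a,proj('wrist',[*(BC+BM@[-144.4,-26+50*np.sin(a)]),87+50*np.cos(a)],s).round(1),proj('scene',[*(BC+BM@[-144.4,-26+50*np.sin(a)]),87+50*np.cos(a)]).round(1))
crop('pics/scene16.png',290,170,390,250,8,'pics/c22.png')
E
```

```text
-0.5 [315.8 317.5]
0 [315.7 278.2]
0.3 [315.7 243.5]
0.4 [315.7 231.3]
0.5 [315.7 219.2]
True 38.7167 [-0.2 -5.9  2.5] [-143.5  -26.7]
40.1333
-0.5 [318.  154.3] [315.2 207.6]
0 [318.2 126.5] [322.2 203.2]
0.3 [318.2 107.9] [326.5 202.2]
0.4 [318.3 101.9] [327.8 202.2]
0.5 [318.3  96.2] [329.1 202.4]
```

View pics/wrist16.png

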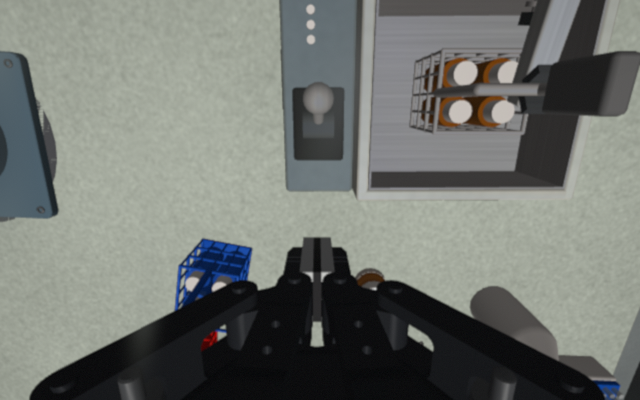

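View pics/c22.png

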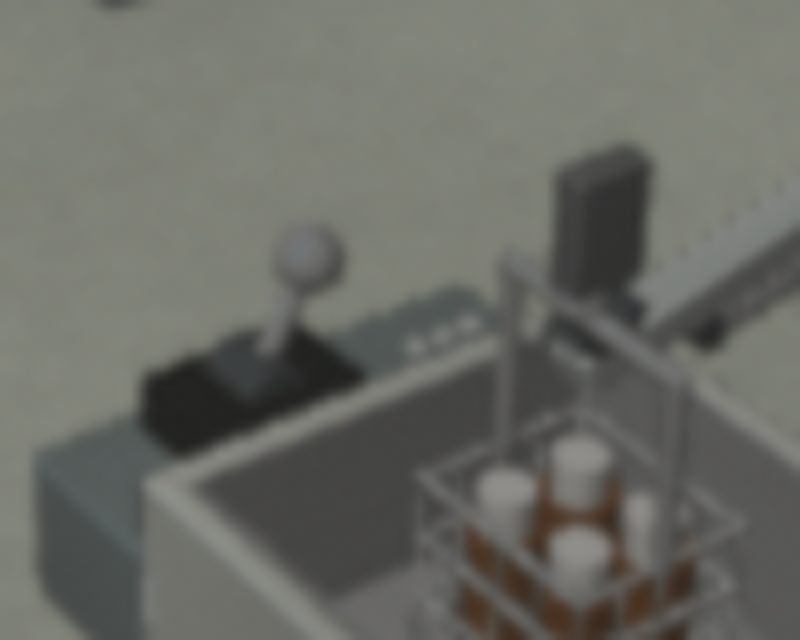

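```bash
python3 - <<'E'
from h import *
P=np.array([*(BC+BM@[-250,-120]),350]); arm.move_pose(P,down(BYAW))
a=viewer.get_image('top');b0=viewer.get_image('scene'); arm.dwell(.5); b=viewer.get_image('top');b1=viewer.get_image('scene')
cv2.imwrite('pics/top17.png',b[:,:,::-1]); print(arm.read_state()['t'],cv2.absdiff(b0,b1)[130:310,270:450].max(),cv2.absdiff(b0,b1)[130:310,270:450].mean())
print(proj('top',[*(BC+BM@[0,200-197.5]),168]))
t=cv2.imread('pics/top17.png')[100:260,190:480]; cv2.imwrite('pics/c23.png',cv2.resize(t,None,fx=2.7,fy=2.7,interpolation=cv2.INTER_CUBIC))
E
```

```text
41.5167 5 0.341358024691358
[299.14438617 169.18345375]
```

View pics/c23.png

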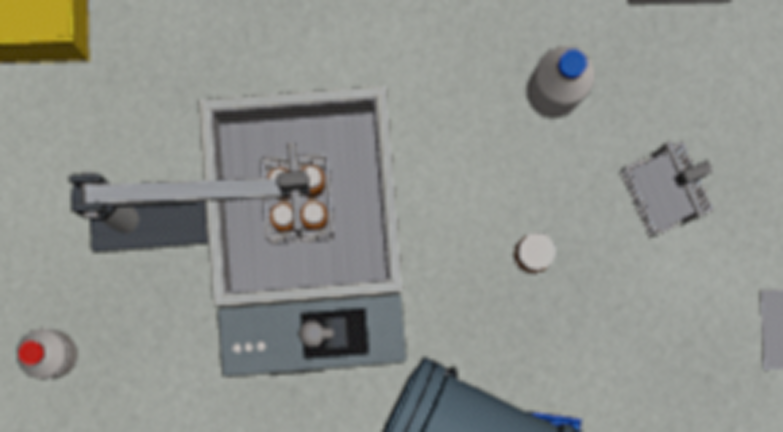

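```bash
python3 - <<'E'
from h import *
crop('pics/top17.png',210,140,330,200,6,'pics/c24.png')
p=onz('top',(190+293/2.7-.3,100+181/2.7-.3),225); print(BM.T@(p[:2]-BC))
E
```

```text
[-1.25683394  2.62859895]
```

View pics/c24.png

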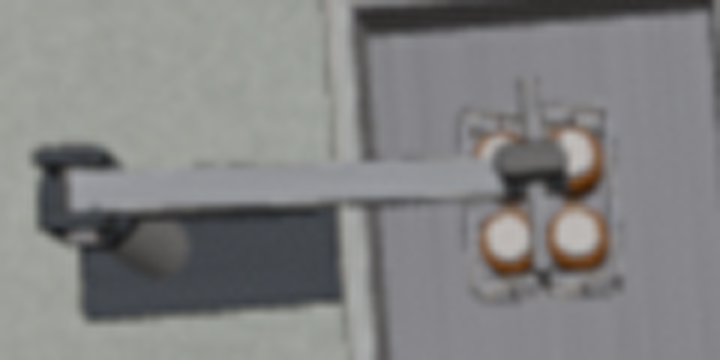

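```bash
python3 - <<'E'
from h import *
print(order.job_done(), arm.read_state()['t'])
E
```

```text
the job is handed in; nothing more can be done
the job is handed in; nothing more can be done
```

I did all the steps in the order asked and handed the job in at about 41.5 s of the 72 s allowed.

- **Swing arm:** I pushed it in until a second, harder push moved it only 0.6 mm, so it is against its stop. The groove then measured within about 1–2 mm of where it should be.
- **Basket:** I picked the grey one with four brown bottles. I set its bar in the groove and lowered it slowly, keeping hold, to about 0.53 rad of sinking. The vertical force there was near zero, between -0.2 and +0.4 N. I let go only then, and the pictures before and after show no drop or bounce.
- **Switch:** I pushed it until it stopped. The tip matched its fully-over position within about 2 pixels in two camera views.
- **Last checks:** The basket hangs still inside the tank, with no change between pictures 0.5 s apart. The low basket, both white bottles and the jar show no sign of having been moved. The robot stood clear when I handed in.

**Small disagreements:** The tab of the hung basket measured about 1.3 mm to the -x side, against about 1 to 2 mm to the +x side for the empty groove. That is about one pixel, so I left the arm alone. While lowering, up to about 7 N of sideways force built up between bar and groove, and I trimmed it down. After the last small lowering step, 1.4 N sideways was left when I let go.

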